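# Isolate the test spindle and release its left-hand clamp

## Task

Make the test spindle safe and open its clamp: first turn the red isolator handle a quarter turn anticlockwise to OFF, until it snaps home, and only then slacken the black clamp knob by about half a turn - it has a left-hand thread, so do not tighten it further by turning it the usual way. Leave the knob on the spindle, slide the slotted brass washer out from under it by its orange tab, and lay the washer flat and the same way up in the blue tray, let go of, with the isolator still OFF. Do not disturb the two V-blocks or the aluminium bush.

Things in the scene. Friction and masses are not known exactly. Their poses are not given: they have to be found in the camera images.
- isolator_grip (a point): Red bar handle, 60 long (its x) x 14 wide x 36 mm tall, on a red disc of radius 26 mm on a fixed grey box (100 x 100 x 55 mm high) with a yellow face. Point: on the vertical turning axis, 24 mm above the disc's top, 12 mm below the bar's top. The handle's white-marked end (+x) points to a green dot at ON, to a black dot at OFF.
- isolator (a joint): Angle of the red handle, rad: 0 = ON (start), 1.571 = OFF, both end stops; grows anticlockwise seen from above. Over-centre snap: it resists up to 0.24 N m at first, and once past about 0.95 rad it carries on to its stop by itself when released.
- knob_grip (a point): Black bar of the clamp knob, 50 long (its x) x 14 wide x 34 mm tall, on a dark steel flange of radius 20 mm. Point: on the vertical spindle axis, 22 mm above the flange's top, 12 mm below the bar's top. Starts at any yaw. Stands on a fixed pedestal, 120 x 120 mm foot, steel seat disc of radius 46 mm, its top 84 mm above the table.
- knob (a joint): Knob angle, rad: 0 tight (start); grows clockwise seen from above, which slackens it (left-hand thread) and lifts it 1.6 mm per rad; end stop 3.6, still on the spindle. Negative: overtightened. Stays where left; friction 0.2 N m. Tight, its flange traps the washer behind the stops on the prongs; from about 2 rad the washer can slide out.
- washer_hub (a point): Slotted brass washer, loose, 0.12 kg, 6 mm thick: fork 50 (x) x 48 mm round the 16 mm stud, 20 mm slot open to its +x, 3 mm high stops on the prong ends, 14 mm wide tongue to the tab at -x. Point: fork centre, on the spindle axis at the start, 3 mm above its underside; z up. Prongs end 24 mm from it. To free it pull level along its -x by 35 mm or more.
- washer_tab (a point): Centre of the washer's orange tab, 26 (x) x 14 (y) x 26 mm tall, its underside flush with the washer's, 86 mm from the hub towards the washer's -x, overhanging the seat disc. At the start it points roughly towards the robot. Axes as the hub's.
- tray_in (a point): Blue open tray, fixed, 200 (its x) x 150 (its y) mm outside, 20 mm high, walls 4 mm. This point is the centre of its inner floor, 4 to 5 mm above the table. It and the isolator stand on opposite sides of the spindle; either may be on the left.
- vblock_a: Dark steel V-block, 45 x 40 x 38 mm tall, loose bystander; origin at the centre of its underside.
- vblock_b: The second, equal V-block, bystander.
- bush: Aluminium bush, radius 21, 32 mm tall, standing loose beyond the spindle, bystander; origin at the centre of its underside.
There are look-alikes about, which are no part of the job. Of the things shaped like the part that bears washer_hub, the brass one is meant.

How it is judged:
By the outcome, as a careful person would: the job done as asked, in the order asked, and still so for the second after the job is handed in, with the robot touching nothing.
It also fails if it takes over 72 s, if anything falls off the work surface, if the arm or the gripper's body presses on something with over 40 N, if the wrist force passes 120 N, or if a joint passes its speed limit or range.

## Robot

A 7-joint arm with a two-finger parallel gripper is mounted at the origin on the work surface. World frame = base frame: x ahead of the robot, y to its left, z up, the work surface at z = 0. Lengths are in mm, angles in rad, forces in N, time in s.
With the tool pointing down it reaches from about 425 to 875 mm from the base axis. Payload 9.9 kg.
Tool frame: the origin (TCP) lies on the centre line of the jaws, within the pads' length; the fingertips stand 22 mm ahead of it and the grasp point (between the pads) lies 3 mm ahead of it; z points along the fingers, y is the line along which they close (so a half turn about z gives the same grasp; the last joint's range is limited). The gripper opens to 85 mm and grips with 20 to 120 N. Pads are 22 mm wide; open, the fingers measure 114 mm over their backs; the gripper's body (76 mm by 85 mm) begins 54 mm behind the grasp point. The pads swing forward as they close: fully open they stand 13 mm farther back than shut.
Start: joints at [-0.084, 0.576, 0.025, 1.437, -0.015, 1.129, -0.057], TCP at [675.003, 0.006, 253.289] pointing down, gripper open.
Joint ranges: [-2.76, 2.76], [-0.34, 2.15], [-1.52, 1.57], [0.19, 2.46], [-1.09, 4.23], [0.17, 1.99], [-2.82, 2.82]. Speed limits (rad/s): [2.22, 2.22, 3.01, 3.01, 3.14, 3.14, 3.14].

## Interface

Orientations are given as a unit quaternion [x, y, z, w].
In Python, from rig import bot, claw, solver, eyes, order, telemetry gives the robot as it stands. Calls block until the motion is done:
- bot.move_ptp(position, orientation): joint-space move of the TCP to a pose.
- bot.move_straight(position, ori=None, speed=150, guard=None): straight line of the TCP; ori=None keeps the orientation; speed is the mean speed in mm/s. With guard (N) it stops when the force on the tool has changed by that much, and returns True; else False.
- bot.set_joints(angles): joint-space move.
- claw.ungrasp() and claw.close(): open the fingers fully, or close them until they stop; the grip force is fixed at half the most.
- bot.pause(seconds).
- solver.inverse_kinematics(position, orientation): joint angles nearest the present ones, or None.
- eyes.snapshot(name): name is "scene" or "side" or "wrist"; returns a dict with "image" (384x512x3 uint8, red, green, blue), "fx", "fy", "cx", "cy" (pixels), "D" ([k1, k2, p1, p2, k3] as OpenCV has them; the pictures are not rectified), "rvec" (rotation vector, rad) and "tvec" (3), from world to camera coordinates, as OpenCV has them; the wrist camera has in their place "T_tool_cam" (4x4, takes a point from camera to tool coordinates, whose origin is the TCP and whose axes are the flange's). Camera axes: x right, y down, z forward; pixel columns grow to the right and rows downward; lengths in mm; the calibration is good to about 2 mm. A picture is of the moment at which its call begins: read the wrist's pose just before it. There is no depth.
A pose or a line that the arm cannot do raises bot.IKError and nothing moves.
- order.close_job(): hands the job in; it is judged then, once.
Readings, each from a call of its own:
- telemetry.read_clock(): time.
- telemetry.read_qpos(): joint angles.
- telemetry.read_joint_velocities(): joint speeds.
- telemetry.read_tau(): joint torques, N m.
- telemetry.read_tcp_pos(): TCP position.
- telemetry.read_eef_rot(): TCP orientation.
- telemetry.read_ft_force(): force on the tool from outside, world axes, zero at the start.
- telemetry.read_moment(): the same for the moment, N m.
- telemetry.read_opening(): finger opening in mm.
- telemetry.read_grip_force(): force on a finger pad.
Only numpy, scipy, OpenCV 4.12 (cv2) and the standard library are available. Lean on these libraries where they do the work, as an engineer would, in place of code of your own. Each camera call takes 0.05 s, during which the arm holds its last target. There are 200 camera calls.

## Working session

There is one attempt and no reset: what is moved stays moved. The work goes in short steps, each a Python script; the robot and the scene stay as the last script left them, time stands still between calls to the robot, and variables do not carry over. Pictures are saved under pics/ and viewed, at most 10 in all, crops included, and the job is handed in when it is done.

```bash
ls; mkdir -p pics; python3 - <<'E'
from rig import bot,claw,solver,eyes,order,telemetry as t
import cv2,numpy as np,pickle
ims=[]
for n in("scene","side"):
    s=eyes.snapshot(n); pickle.dump(s,open(n+'0.pkl','wb'))
    print(n,s['fx'],s['cx'],s['cy'],s['D'],s['rvec'],s['tvec']); cv2.imwrite(f'pics/{n}0.png',cv2.resize(s['image'][:,:,::-1],(768,576),interpolation=cv2.INTER_CUBIC))
s=eyes.snapshot("wrist");print(s['T_tool_cam'],s['fx'],s['D']);print(t.read_clock(),t.read_eef_rot(),t.read_tcp_pos())
E
```

```text
pics
scene 435.2955912365674 258.37355792464365 186.0400531313166 [-0.17169838  0.          0.          0.          0.        ] [ 0.96162416  2.68694373 -0.7730399 ] [ 426.19974687 -254.58669869 1309.76167163]
side 388.25731972688556 252.48849104230382 190.2021933077071 [0.02932979 0.         0.         0.         0.        ] [ 0.28888215 -2.67529317  1.42813081] [583.65866965 156.5986711  869.28998623]
[[-1.23769349e-04 -9.52762944e-01 -3.03714926e-01  7.74786481e+01]
 [ 9.99999982e-01 -7.32643564e-05 -1.77685646e-04 -9.98601316e-01]
 [ 1.47040821e-04 -3.03714943e-01  9.52762936e-01 -1.20083216e+02]
 [ 0.00000000e+00  0.00000000e+00  0.00000000e+00  1.00000000e+00]] 279.6120166736569 [-0.06218102  0.          0.          0.          0.        ]
0.15 [ 7.07105859e-01  7.07107434e-01 -4.51267054e-04 -4.20899240e-04] [ 6.74707936e+02 -4.56227182e-04  2.52651812e+02]
```

View pics/scene0.png

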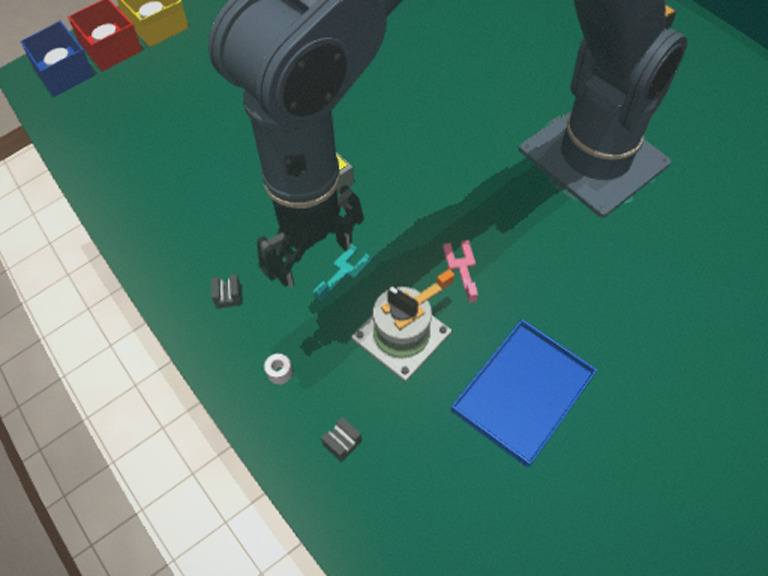

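View pics/side0.png

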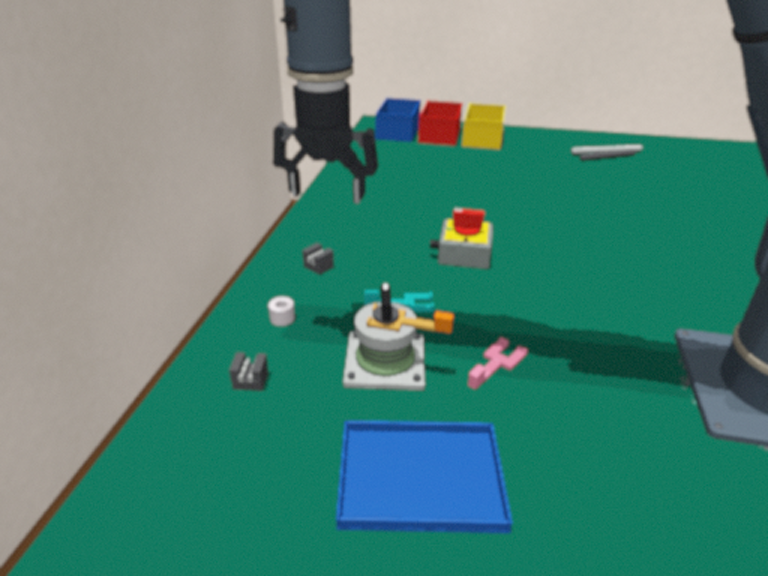

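The scene picture shows the spindle pedestal at (400,320), with the black knob bar at (402,300) and the orange tab at (446,278). The tray is at (525,392), and the arm hides the isolator (yellow glimpse at (345,165)). In the side picture the isolator is at (467,232), the knob at (386,303) and the tab at (444,322).

Fork-shaped candidates in the side picture: teal at (400,300) on the table, pink at (497,362) on the table, and brass at (400,320) under the knob. Brass is the one meant, because it is brass, has the orange tab and sits round the stud.

```bash
cat > h.py <<'E'
from rig import bot,claw,solver,eyes,order,telemetry as t
import cv2,numpy as np,pickle
from scipy.spatial.transform import Rotation as R
def cam(s):
    if 'rvec' in s:
        Rm=cv2.Rodrigues(np.array(s['rvec'],float))[0]; return Rm.T,-Rm.T@np.array(s['tvec']).ravel()
    T=s['Tw']; return T[:3,:3],T[:3,3]
def wrist():
    p=np.array(t.read_tcp_pos());q=t.read_eef_rot();s=eyes.snapshot("wrist")
    T=np.eye(4);T[:3,:3]=R.from_quat(q).as_matrix();T[:3,3]=p;s['Tw']=T@s['T_tool_cam'];return s
def onplane(s,uv,z):
    uv=np.array(uv,float).reshape(-1,1,2)
    K=np.array([[s['fx'],0,s['cx']],[0,s['fy'],s['cy']],[0,0,1]])
    n=cv2.undistortPoints(uv,K,np.array(s['D']))[:,0]
    Rc,c=cam(s); d=np.c_[n,np.ones(len(n))]@Rc.T
    return c+d*((z-c[2])/d[:,2])[:,None]
def tri(s1,u1,s2,u2):
    A=[];b=[]
    for s,u in((s1,u1),(s2,u2)):
        c=cam(s)[1];d=onplane(s,[u],0)[0]-c;d/=np.linalg.norm(d);P=np.eye(3)-np.outer(d,d);A.append(P);b.append(P@c)
    x=np.linalg.lstsq(np.vstack(A),np.hstack(b),rcond=None)[0]; return x
def mask(s,h,smin=130,vmin=60,vmax=255,smax=255):
    H=cv2.cvtColor(s['image'],cv2.COLOR_RGB2HSV)
    m=cv2.inRange(H,(max(h[0],0),smin,vmin),(h[1],smax,vmax))
    if h[0]<0: m|=cv2.inRange(H,(180+h[0],smin,vmin),(180,smax,vmax))
    return m
def blobs(m,amin=20):
    c=[x for x in cv2.findContours(m,cv2.RETR_EXTERNAL,cv2.CHAIN_APPROX_NONE)[0] if cv2.contourArea(x)>amin]
    return sorted(c,key=cv2.contourArea,reverse=True)
def down(a):  # tool down, tool y (closing line) at world angle a from x axis
    y=np.array([np.cos(a),np.sin(a),0]);z=np.array([0,0,-1.]);return R.from_matrix(np.c_[np.cross(y,z),y,z]).as_quat()
E
python3 - <<'E'
from h import *
a,b=[pickle.load(open(n+'0.pkl','rb')) for n in('scene','side')]
print('knobtop',tri(a,np.array([403,293])/1.5,b,np.array([386,285])/1.5))
print('tabtop',tri(a,np.array([446,275])/1.5,b,np.array([444,315])/1.5))
for s in(a,b):
    c=blobs(mask(s,(105,120),120,60),1500)
    for x in c: print('tray',np.round(onplane(s,cv2.approxPolyDP(x,12,True)[:,0],20)[:,:2]).tolist(), np.round(onplane(s,[cv2.minAreaRect(x)[0]],10)))
    for nm,p in(('pedfoot',None),):pass
print('iso face',onplane(b,[np.array([467,232])/1.5],58),'handle top',onplane(b,[np.array([469,210])/1.5],97))
print('vb',onplane(a,np.array([[226,291],[341,438],[277,368]])/1.5,20)[:,:2])
print('dec',onplane(a,np.array([[343,268],[464,268]])/1.5,4)[:,:2])
print(t.read_qpos(), down(np.pi/2), R.from_quat(t.read_eef_rot()).as_matrix().round(2))
E
```

```text
knobtop [574.34984939  65.14087464 146.59281502]
tabtop [487.33178706  67.37686539 109.77219719]
tray [[406.0, 175.0], [602.0, 218.0], [574.0, 358.0], [376.0, 318.0]] [[490. 264.  10.]]
tray [[597.0, 217.0], [565.0, 367.0], [378.0, 329.0], [405.0, 177.0]] [[481. 271.  10.]]
iso face [[ 480.56310326 -285.79711685   58.        ]] handle top [[ 481.79203662 -304.30524759   97.        ]]
vb [[ 758.62657913 -186.86735215]
 [ 762.14015593  146.11649283]
 [ 771.42266006  -11.02769157]]
dec [[ 567.83157933 -104.53824018]
 [ 401.64087819   31.99911281]]
[-0.08377543  0.57634729  0.02485695  1.43766815 -0.01502238  1.1289958
 -0.05649019] [3.061617e-17 1.000000e+00 0.000000e+00 0.000000e+00] [[-0.  1. -0.]
 [ 1.  0. -0.]
 [-0. -0. -1.]]
```

```bash
python3 - <<'E'
from h import *
bot.move_ptp([560,60,300],down(0)); k=wrist(); pickle.dump(k,open('wk.pkl','wb'))
bot.move_ptp([481,-290,260],down(0)); i=wrist(); pickle.dump(i,open('wi.pkl','wb'))
s=eyes.snapshot('scene'); pickle.dump(s,open('scene1.pkl','wb'))
cv2.imwrite('pics/w1.png',np.vstack([k['image'],i['image']])[:,:,::-1][:, :]) if 0 else cv2.imwrite('pics/w1.png',cv2.resize(np.hstack([k['image'],i['image']])[:,:,::-1],(800,300),interpolation=cv2.INTER_AREA))
cv2.imwrite('pics/wk.png',cv2.resize(k['image'][:,:,::-1],(768,576)));cv2.imwrite('pics/wi.png',cv2.resize(i['image'][:,:,::-1],(768,576)))
print(t.read_clock(),t.read_qpos())
E
```

```text
2.2583 [ 0.37522466  0.40270756  0.1179485   1.73562253 -0.05538704  1.00634337
  0.51597053]
```

View pics/wk.png

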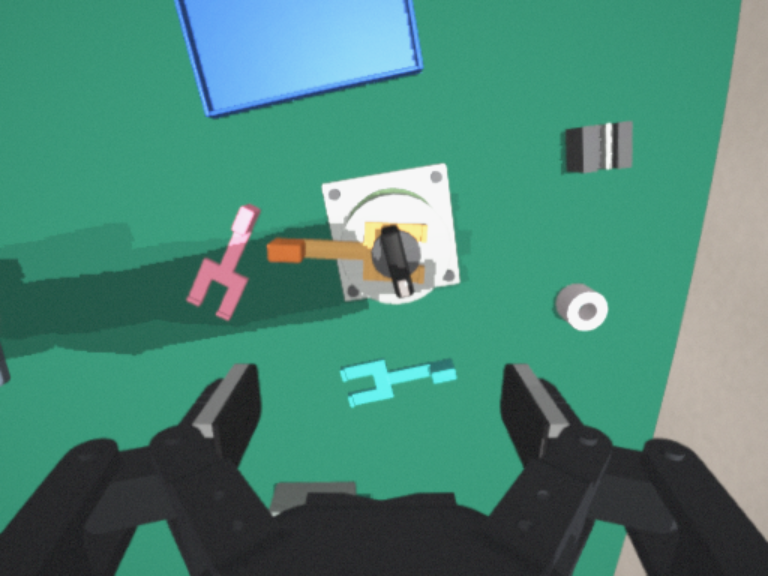

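View pics/wi.png

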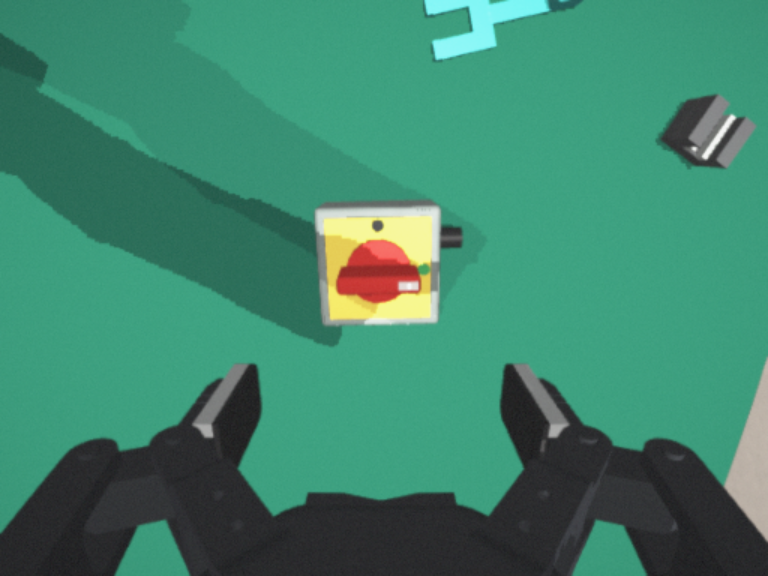

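```bash
python3 - <<'E'
from h import *
k,i,b,s1=[pickle.load(open(n+'.pkl','rb')) for n in('wk','wi','side0','scene1')]
print(t.read_tcp_pos(), cam(k)[1],cam(i)[1], cv2.boundingRect(blobs(mask(i,(20,35),80,100),500)[0]))
y=cv2.convexHull(blobs(mask(i,(20,35),80,100),500)[0]); r=cv2.minAreaRect(y);print('yellow',onplane(i,[r[0]],55)[0],onplane(i,cv2.boxPoints(r),55)[:,:2].round().tolist())
f=lambda x,y:np.array([x,y])/1.5
# handle top: wrist white end (421,286) far end (338,286); side handle top centre
for n,u in(('handle ctr',f(379,280)),('white',f(409,286))):
    print(n,[onplane(i,[u],z)[0].round(1).tolist() for z in(85,95,105)])
print('dots green,black',onplane(i,[f(424,269),f(377,226)],55))
print('handle tri',tri(i,f(379,284),b,f(469,210)))
print('knob ends',tri(k,f(388,228),b,f(386,285)),[onplane(k,[f(388,228),f(404,293)],z).round(1).tolist() for z in(135,145)])
print('knob s1')
o=blobs(mask(k,(5,15),170,120),20)
for c in o[:2]:
    r=cv2.minAreaRect(c);print('orange',r,onplane(k,[r[0]],105))
print('tabtop',onplane(k,[f(283,246)],110), 'tongue',onplane(k,[f(310,249),f(365,252)],90))
tr=blobs(mask(s1,(105,120),120,60),1500)[0];print('tray',[onplane(s1,cv2.approxPolyDP(tr,12,True)[:,0],20)[:,:2].mean(0)])
ti=blobs(mask(k,(100,125),120,60),1500)[0];print('tray near corners',onplane(k,[f(210,115),f(422,70)],20))
E
```

```text
[ 482.02550758 -288.55966494  260.02374027] [558.74149441 137.61057793 420.66489814] [ 480.79611582 -211.37248299  380.01941456] (216, 144, 72, 69)
yellow [ 479.26486357 -297.46730963   55.        ] [[437.0, -258.0], [520.0, -256.0], [525.0, -340.0], [436.0, -342.0]]
handle ctr [[480.2, -299.1, 85.0], [480.2, -296.2, 95.0], [480.2, -293.2, 105.0]]
white [[502.3, -303.7, 85.0], [501.6, -300.6, 95.0], [500.8, -297.5, 105.0]]
dots green,black [[ 516.19133124 -298.79374175   55.        ]
 [ 478.50076151 -264.24669244   55.        ]]
handle tri [ 480.85499314 -297.43300244  100.39681253]
knob ends [565.46063259  95.5818748  168.81437226] [[[564.5, 89.5, 135.0], [576.2, 42.7, 135.0]], [[564.3, 91.2, 145.0], [575.6, 46.0, 145.0]]]
knob s1
orange ((190.5, 166.5), (13.0, 23.0), 90.0) [[486.40820283  67.76184915 105.        ]]
tabtop [[485.65122726  71.76888953 110.        ]] tongue [[502.64341066  65.01918989  90.        ]
 [546.93347054  62.50883166  90.        ]]
tray [array([489.66029321, 267.2851192 ])]
tray near corners [[405.48410702 173.71228752  20.        ]
 [595.72111049 209.67939757  20.        ]]
```

```bash
cat >> h.py <<'E'
def spin(ang,n=3):
    """turn the tool about world z by ang (anticlockwise +) with the last joint only"""
    q=np.array(t.read_qpos());sg=-1 # tool points down
    for k in range(1,n+1):
        p=q.copy();p[6]+=sg*ang*k/n;bot.set_joints(p)
E
python3 - <<'E'
from h import *
P=[479.5,-297.5]
a=np.deg2rad(-91.5)
for x in(a,a+1.5): print(solver.inverse_kinematics(P+[92],down(x)))
bot.move_ptp(P+[170],down(a)); 
print(bot.move_straight(P+[93],speed=80,guard=15))
claw.close();print(t.read_opening(),t.read_grip_force(),t.read_ft_force(),t.read_tcp_pos(),t.read_clock(),t.read_qpos())
E
```

```text
[ 0.20154767  0.65151061  0.42550481  1.92415107 -0.4237444   0.654489
 -0.70588998]
[ 0.40368367  0.61061405  0.10496262  1.91676964 -0.10366906  0.6193413
  0.47732227]
False
13.477812457066825 58.44260676763952 [-0.87334668 -5.37304601  1.46427126] [ 479.60991073 -298.87224206   93.43934202] 5.2 [ 0.20694051  0.64803653  0.41824323  1.92239119 -0.41220207  0.65379466
 -0.71534274]
```

```bash
sed -i 's/;sg=-1 # tool points down/;sg=1/' h.py; python3 - <<'E'
from h import *
def st():
    y=R.from_quat(t.read_eef_rot()).as_matrix()[:,1];print(np.degrees(np.arctan2(y[1],y[0])).round(1),np.round(t.read_ft_force(),1),np.round(t.read_moment(),2),np.round(t.read_tcp_pos(),1),t.read_clock())
st();spin(0.1,1);st()
spin(0.6,2);st();spin(0.75,2);st()
claw.ungrasp();st()
p=t.read_tcp_pos();bot.move_straight([p[0],p[1],190],speed=150)
w=wrist();pickle.dump(w,open('wi2.pkl','wb'));cv2.imwrite('pics/wi2.png',w['image'][:,:,::-1]);st()
E
```

```text
-91.5 [-0.9 -5.4  1.5] [-1.12  0.18  0.83] [ 479.6 -298.9   93.4] 5.2
-85.9 [ 0.9 -2.4  0.1] [-0.44 -0.18 -0.22] [ 479.7 -299.    93.5] 5.45
-52.0 [ 0.9 -4.1 -0.9] [-0.82 -0.15  0.02] [ 479.9 -299.3   93.5] 6.225
-9.3 [ 2.9 -5.1 -2.4] [-0.93 -0.29  0.26] [ 480.2 -299.6   93.5] 7.1167
-9.0 [-0.  -0.6 -0.1] [-0.04 -0.01  0.05] [ 479.8 -299.3   93.5] 7.8167
-9.0 [-0.3  0.2 -0.3] [-0.02  0.02  0.04] [ 479.4 -298.8  189. ] 8.6583
```

View pics/wi2.png

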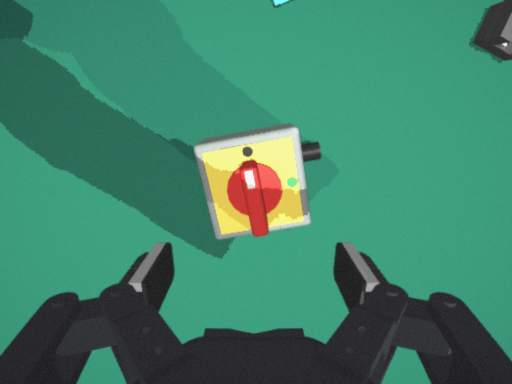

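The isolator handle at (255,200) lies along the box side, with its white end at (250,178) beside the black dot at (247,152), so it is OFF. Next I'll look closely at the knob and the brass washer.

```bash
python3 - <<'E'
from h import *
b=pickle.load(open('side0.pkl','rb'))
bot.move_ptp([572,67,240],down(np.deg2rad(14)));print(t.read_clock(),t.read_qpos()[6])
w=wrist();pickle.dump(w,open('wk2.pkl','wb'))
s=eyes.snapshot('side');pickle.dump(s,open('side2.pkl','wb'))
A=cv2.resize(w['image'][40:340,100:400],(600,600))[:, :]
B=cv2.resize(b['image'][180:240,220:310],(0,0),fx=4,fy=4,interpolation=cv2.INTER_CUBIC)
im=np.zeros((600,800,3),np.uint8);im[:, :500]=cv2.resize(w['image'][80:320,156:356],(500,600));im[:300,500:]=cv2.resize(b['image'][180:255,225:300],(300,300),interpolation=cv2.INTER_CUBIC)
cv2.imwrite('pics/k2.png',im[:,:,::-1])
E
```

```text
10.075 0.299546767823595
```

View pics/k2.png

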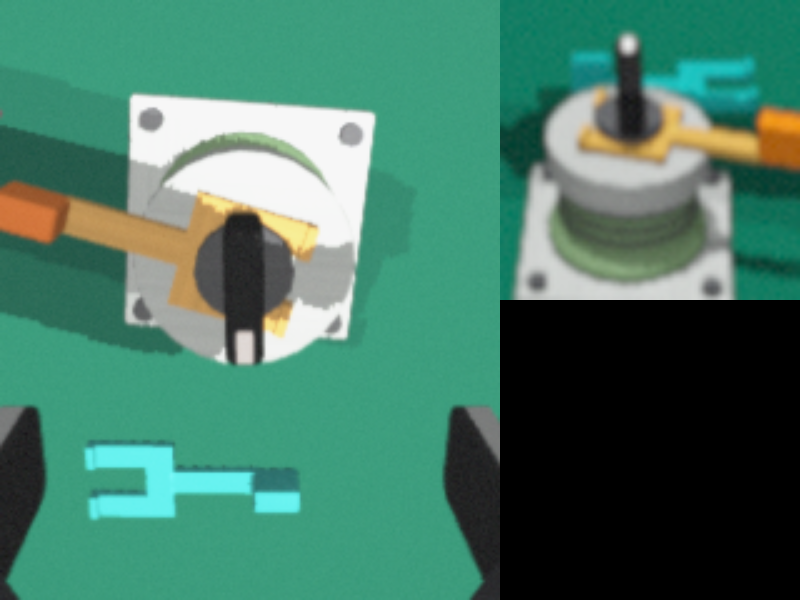

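The left panel shows the brass fork, with its orange tab at (30,212), round the black knob: bar (244,213)-(244,362), flange centre (244,268). The teal fork lies on the table. So the brass washer under the knob is confirmed as the one meant.

```bash
python3 - <<'E'
from h import *
b,w,k,s2=[pickle.load(open(n+'.pkl','rb')) for n in('side0','wk2','wk','side2')]
f=lambda x,y:np.array([156+x/2.5,80+y/2.5])
g=lambda x,y:np.array([225+x/4,180+y/4])
print('white end',tri(w,f(244,347),b,g(127,43)), tri(w,f(244,347),k,np.array([404,290])/1.5))
print('flange ctr',onplane(w,[f(244,268)],98))
for z in (132,140):print('bar line',onplane(w,[f(244,240),f(244,362)],z).round(1).tolist())
print('fork prong ends hi, lo; back corners',onplane(w,[f(318,228),f(278,336)],96).round(1),onplane(w,[f(200,192),f(170,303)],90).round(1))
print('tongue',onplane(w,[f(65,220),f(188,248)],90).round(1))
print('tongue ctr w->',onplane(k,np.array([[310,249],[365,251]])/1.5,90).round(1))
e=blobs(mask(w,(4,15),150,60),30)[0];print(cv2.boundingRect(e))
E
```

```text
white end [577.00206739  45.88516757 132.57356297] [577.38086087  38.92164915 116.42783108]
flange ctr [[571.3131679   63.79753083  98.        ]]
bar line [[566.5, 83.3, 132.0], [577.2, 39.8, 132.0]]
bar line [[566.0, 85.3, 140.0], [576.4, 43.4, 140.0]]
fork prong ends hi, lo; back corners [[595.4  85.8  96. ]
 [591.8  38.5  96. ]] [[547.8  87.4  90. ]
 [546.   39.6  90. ]]
tongue [[498.2  63.8  90. ]
 [548.1  64.2  90. ]]
tongue ctr w-> [[502.6  65.   90. ]
 [546.9  63.3  90. ]]
(151, 153, 33, 24)
```

```bash
cat >> h.py <<'E'
def yaw():
    y=R.from_quat(t.read_eef_rot()).as_matrix()[:,1];return np.arctan2(y[1],y[0])
def st(m=''):
    print(m,np.degrees(yaw()).round(1),np.round(t.read_ft_force(),1),np.round(t.read_moment(),2),np.round(t.read_tcp_pos(),1),round(t.read_opening(),1),t.read_clock())
def stroke(ang,n):
    for k in range(n):
        spin(-ang/n,1);p=np.array(t.read_tcp_pos());bot.move_straight(p+[0,0,1.6*ang/n],speed=10)
        st('turn')
E
python3 - <<'E'
from h import *
P=[571.5,63.5]
bot.move_straight(P+[170],speed=150)
print(bot.move_straight(P+[125],speed=80,guard=15));claw.close();st('grip')
stroke(1.6,4)
claw.ungrasp();st('open')
p=t.read_tcp_pos();bot.move_straight([p[0],p[1],175],speed=150)
a=yaw()+np.pi*0
w=wrist();pickle.dump(w,open('wk3.pkl','wb'));cv2.imwrite('pics/wk3.png',w['image'][:,:,::-1])
E
```

```text
False
grip 14.0 [1.6 0.6 2.8] [ 0.13 -0.2   0.13] [572.   63.6 125.3] 13.2 12.15
turn -8.9 [ 4.  -0.2 -6.9] [ 0.13 -0.69 -0.19] [572.5  63.7 126.1] 12.9 12.9
turn -31.7 [ 5.8  0.9 -8. ] [-0.04 -0.99 -0.15] [573.   63.5 126.8] 12.7 13.6333
turn -54.5 [ 4.8 -1.4 -6.1] [-0.18 -1.15 -0.07] [573.4  63.2 127.4] 13.3 14.375
turn -77.2 [ 4.2 -1.  -4.7] [-0.23 -1.1  -0.16] [573.7  62.7 128. ] 13.3 15.1167
open -77.4 [ 0.3  0.4 -0.6] [-0.04  0.01 -0.01] [573.7  62.8 128.5] 85.4 15.8083
```

```bash
python3 - <<'E'
from h import *
P=[571.7,63.5]
bot.move_ptp(P+[175],down(np.deg2rad(102.6)));st('up')
print(bot.move_straight(P+[128],speed=80,guard=15));claw.close();st('grip')
stroke(1.55,4)
claw.ungrasp();st('open')
bot.move_straight(P+[190],speed=150)
bot.move_ptp([530,64,240],down(0));st()
w=wrist();pickle.dump(w,open('wk4.pkl','wb'));cv2.imwrite('pics/wk4.png',w['image'][:,:,::-1])
E
```

```text
up 102.6 [ 0.8 -0.3 -0.7] [0.   0.01 0.02] [571.6  63.5 174.8] 85.4 18.4917
False
grip 102.6 [-0.9 -4.   5.3] [-0.85  0.04  0.13] [572.   62.5 128.4] 13.3 19.8833
turn 80.3 [ 2.4 -0.9 -5.8] [-0.03 -0.44 -0.13] [572.   62.6 129.2] 13.1 20.6083
turn 58.2 [ 2.8 -0.5 -6.4] [ 0.04 -0.61 -0.05] [572.1  62.7 129.8] 13.2 21.325
turn 36.1 [ 2.1 -0.6 -6.6] [ 0.07 -0.69 -0.06] [572.2  62.8 130.4] 13.2 22.0417
turn 14.0 [ 3.7  0.4 -7. ] [ 0.05 -0.9  -0.06] [572.4  62.9 131. ] 12.6 22.7583
open 13.9 [-0.1  0.4 -0.4] [-0.02 -0.03 -0.  ] [572.4  62.9 131.5] 85.7 23.4583
 0.0 [ 0.5 -0.2 -0.8] [ 0.01 -0.01  0.01] [529.6  63.9 239.9] 85.5 24.3667
```

View pics/wk4.png

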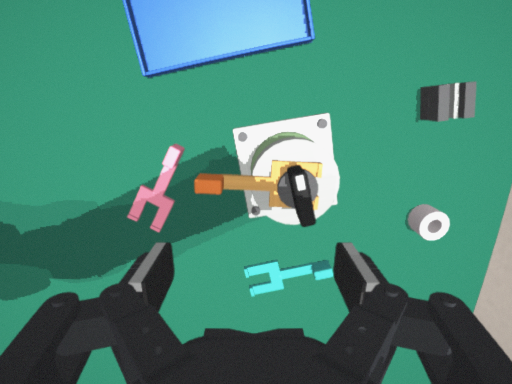

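```bash
python3 - <<'E'
from h import *
k=pickle.load(open('wk4.pkl','rb'))
c=blobs(mask(k,(4,15),150,60),30)[0];r=cv2.minAreaRect(c);print(r,onplane(k,[r[0]],106))
T=np.array([485.5,66.0]);d=np.array([-1,.026])
y=np.deg2rad(-1.5);q0=np.array(t.read_qpos())
cand=[]
for a in(y+np.pi/2,y-np.pi/2):
    j=solver.inverse_kinematics([*T,109],down(a));print(None if j is None else np.round(j,2))
a=y+np.pi/2
e=T+d*54;print(solver.inverse_kinematics([*e,109],down(a)),solver.inverse_kinematics([*e,175],down(a)))
th=np.deg2rad(11);tt=np.array([489.5,267])-49*np.array([np.cos(th),np.sin(th)]);print(tt,solver.inverse_kinematics([*tt,30],down(th+np.pi/2)))
bot.move_ptp([*T,180],down(a))
print(bot.move_straight([*T,109],speed=80,guard=12));st('down')
claw.close();st('grip')
E
```

```text
((208.5, 183.5), (19.0, 29.0), 90.0) [[486.05750907  68.58703988 106.        ]]
[ 0.27  0.58 -0.74  2.07  0.6   0.71  0.68]
[-0.21  0.5  -0.03  2.09  0.03  0.55 -1.86]
[ 0.2512242   0.52249397 -0.73030979  2.19914852  0.60393818  0.62639426
  0.62622005] [ 0.34516501  0.42113365 -0.82951337  2.12201088  0.44461447  0.77686909
  0.77841263]
[441.40026801 257.65035923] [-0.21053218  0.72298701 -0.62533677  2.07628716  0.77390995  0.58730912
  0.37311824]
False
down 88.5 [ 0.   0.8 -0.1] [ 0.01  0.   -0.03] [485.8  66.2 109.4] 85.8 26.5833
grip 88.5 [-0.1  0.1  2.5] [-0.09  0.04  0.02] [485.5  66.  109.1] 12.9 27.2333
```

```bash
python3 - <<'E'
from h import *
T=np.array([485.5,66.0]);d=np.array([-1,.026])
g=bot.move_straight([*(T+d*54),109],speed=40,guard=15);st('pulled %s'%g)
if not g:
    p=np.array(t.read_tcp_pos()); g=bot.move_straight([p[0],p[1],175],speed=80,guard=15);st('up %s'%g)
w=wrist();s=eyes.snapshot('side')
im=np.hstack([w['image'],s['image'][90:330,150:438].repeat(1,0)]) if 0 else np.hstack([cv2.resize(w['image'],(400,300)),cv2.resize(s['image'],(400,300))])
cv2.imwrite('pics/p5.png',im[:,:,::-1])
E
```

```text
pulled False 88.5 [-1.3  1.3  0.2] [0.03 0.16 0.01] [431.3  67.3 108.9] 12.9 28.7333
up False 88.5 [-0.3  0.5 -0.8] [-0.02  0.12 -0.01] [431.   67.1 174.7] 12.7 29.7083
```

View pics/p5.png

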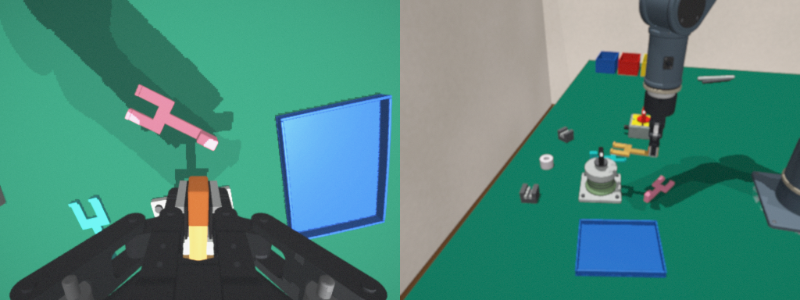

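The wrist and side views show the brass washer free and level in the jaws, with the knob still on the spindle at (600,160). Next I'll carry the washer to the tray.

```bash
python3 - <<'E'
from h import *
th=np.deg2rad(11);tt=[441.4,257.6];q=down(th+np.pi/2)
bot.move_ptp([*tt,160],q);bot.move_straight([*tt,50],speed=90);st('over')
print(bot.move_straight([*tt,29],speed=15,guard=5));st('down')
claw.ungrasp();st('open')
bot.move_straight([*tt,170],speed=100)
bot.move_ptp([520,180,300],down(0));st()
w=wrist();s=eyes.snapshot('side')
im=np.hstack([cv2.resize(w['image'],(400,300)),cv2.resize(s['image'],(400,300))])
cv2.imwrite('pics/p6.png',im[:,:,::-1])
E
```

```text
over 101.0 [-1.   0.3 -1.5] [-0.    0.09 -0.02] [441.6 257.8  50.5] 13.0 31.9667
True
down 101.0 [-0.3 -0.8  6.6] [-0.1   0.17 -0.1 ] [441.4 257.6  29.4] 13.1 33.2583
open 101.0 [ 0.  -0.3  0.7] [ 0.01 -0.03  0.03] [440.9 257.2  28.8] 85.5 33.9583
 0.2 [ 0.3 -0.9 -0.5] [ 0.04 -0.04 -0.02] [519.5 180.3 299.2] 85.1 36.6083
```

View pics/p6.png

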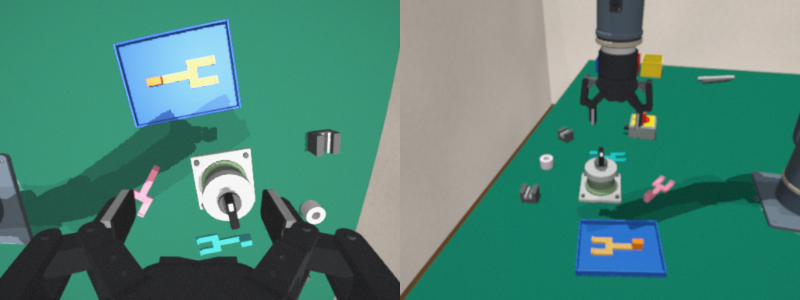

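The washer lies flat in the tray at wrist (185,73), tab up. The knob is still on the spindle, the bystanders are in place, and the gripper is clear of everything.

```bash
python3 -c "
from rig import *
print(order.close_job())"
```

```text
the job is handed in; nothing more can be done
None
```

The job is handed in at about 37 s: the isolator was turned to OFF first, the knob was slackened about half a turn clockwise and left on the spindle, and the brass washer lies flat, tab up and released in the blue tray with the V-blocks and bush untouched.

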